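Sweep the chocolate chunks onto the baking sheet

TASK

Take the bench scraper out of its wooden stand and use it to sweep all five chocolate chunks over the rimless edge onto the aluminium tray, so that every chunk lies wholly on the tray. Do not touch the chocolate with the gripper or arm, and leave the bowl, pastry wheel, mug and jar where they are. Then put the scraper back in its stand, blade down and fully home near the middle of the slot.

Things in the scene. Friction and masses are not known exactly. Their poses are not given: they have to be found in the camera images.
- tray: Aluminium baking sheet, 180 (its x) by 250 mm (its y), fixed. Origin: centre of the underside. Rims 20 mm high, 3 mm thick on three sides (+x, +y, -y), 244 mm clear between the side rims. The -x side is rimless: a bevel starting flush with the counter rises over 20 mm to the 3 mm thick floor. +x points level from the rimless edge into the tray.
- tray_lip (a point): Middle of the tray's rimless edge, at counter height (90 mm from the tray's origin along its -x). Same axes as the tray.
- stand: Light wooden scraper stand, 70 (its x) by 160 mm (its y), 47 mm high, fixed. A slot 7 mm wide runs along its y through the middle, open at both ends; its floor is 6 mm above the counter, and above 34 mm height its mouth flares to about 25 mm. Origin: centre of the underside, directly under the slot's middle.
- scraper: Stainless bench scraper, loose, 0.15 to 0.31 kg. It starts blade down in the stand's slot and may lean a few degrees. Blade 140 mm wide (its y), 2.5 mm thick (its x). Black handle on top, 22 mm thick (x), 120 mm long (y), 85 to 111 mm above the blade's lower edge. Origin: middle of the blade's lower edge; z points up to the handle, x is square to the blade. Front and back alike.
- scraper_grip (a point): Centre of the scraper's handle, 98 mm above the blade's lower edge. Same axes as the scraper.
- glass_bowl: Small glass bowl, 116 mm across, 55 mm high, loose; a bystander. Origin: centre of the underside.
- pastry_wheel: Plastic pastry wheel lying flat, about 180 mm long and 22 mm high, white handle, orange wheel, loose; a bystander. Origin: under its middle, x along it towards the wheel.
- mug: Blue mug, 80 mm across without its handle, 90 mm high, loose; a bystander. Origin: centre of the underside.
- jam_jar: Amber jam jar with a red cap, 72 mm across, 95 mm high, loose; a bystander. Origin: centre of the underside.
- chunk0: Chunk of dark cooking chocolate, loose, about 17 g, 34 x 26 mm (x, y) and 20 mm high (12 mm slab with a smaller 8 mm block on top). Starts flat on the counter. Origin: centre of the underside.
- chunk1: Chunk of dark cooking chocolate, loose, about 17 g, 30 x 28 mm (x, y) and 20 mm high (12 mm slab with a smaller 8 mm block on top). Starts flat on the counter. Origin: centre of the underside.
- chunk2: Chunk of dark cooking chocolate, loose, about 17 g, 32 x 24 mm (x, y) and 20 mm high (12 mm slab with a smaller 8 mm block on top). Starts flat on the counter. Origin: centre of the underside.
- chunk3: Chunk of dark cooking chocolate, loose, about 17 g, 36 x 25 mm (x, y) and 20 mm high (12 mm slab with a smaller 8 mm block on top). Starts flat on the counter. Origin: centre of the underside.
- chunk4: Chunk of dark cooking chocolate, loose, about 17 g, 29 x 27 mm (x, y) and 20 mm high (12 mm slab with a smaller 8 mm block on top). Starts flat on the counter. Origin: centre of the underside.
Things that resemble listed ones, but are neither listed nor needed, are in the scene too. What is shaped like the chunk0 but blue or pink is not meant.

How it is judged (in metres and radians):
On the way, in this order (a step that is already met when the one before it is completed fails the run):
1. the scraper is held by the fingers, clear of its stand (blade's edge more than 55 mm above the stand's underside, or more than 100 mm away sideways) (contact force between the fingers and scraper above 1 N and (z of scraper in the frame of stand above 0.055 m or horizontal distance between scraper and stand above 0.1 m)), for 0.1 s.
2. all five chunks are on the tray while the scraper is held by the fingers (x of chunk0 in the frame of tray between -0.07 and 0.09 m and y of chunk0 in the frame of tray between -0.125 and 0.125 m and height (world z) of each of chunk0, chunk1, chunk2, chunk3, chunk4 below 0.03 m and x of chunk1 in the frame of tray between -0.07 and 0.09 m and y of chunk1 in the frame of tray between -0.125 and 0.125 m and x of chunk2 in the frame of tray between -0.07 and 0.09 m and y of chunk2 in the frame of tray between -0.125 and 0.125 m and x of chunk3 in the frame of tray between -0.07 and 0.09 m and y of chunk3 in the frame of tray between -0.125 and 0.125 m and x of chunk4 in the frame of tray between -0.07 and 0.09 m and y of chunk4 in the frame of tray between -0.125 and 0.125 m and contact force between the fingers and scraper above 1 N), for 0.2 s.
At the end, for the whole second after the job is handed in: All five chunks rest on the tray (origins 20 mm or more in from the rimless edge, inside the rims, under 30 mm high); the scraper rests in its stand, blade edge under 14 mm above the stand's underside, within 30 mm of its middle, 0.15 rad of the slot and 0.25 rad of upright (x of chunk0 in the frame of tray between -0.07 and 0.09 m and y of chunk0 in the frame of tray between -0.125 and 0.125 m and height (world z) of each of chunk0, chunk1, chunk2, chunk3, chunk4 below 0.03 m and x of chunk1 in the frame of tray between -0.07 and 0.09 m and y of chunk1 in the frame of tray between -0.125 and 0.125 m and x of chunk2 in the frame of tray between -0.07 and 0.09 m and y of chunk2 in the frame of tray between -0.125 and 0.125 m and x of chunk3 in the frame of tray between -0.07 and 0.09 m and y of chunk3 in the frame of tray between -0.125 and 0.125 m and x of chunk4 in the frame of tray between -0.07 and 0.09 m and y of chunk4 in the frame of tray between -0.125 and 0.125 m and linear speed of each of chunk0, chunk1, chunk2, chunk3, chunk4, scraper below 0.02 m/s and horizontal distance between scraper and stand below 0.03 m and z of scraper in the frame of stand below 0.014 m and angle between scraper's own z axis and vertical below 0.25 rad and angle between the y axis of scraper and the y axis of stand, either way round below 0.15 rad); the robot touches nothing.
It fails at once if the gripper or arm touches a chocolate chunk (more than 0.3 N) (contact force between any of the fingers, the arm and chunk0 above 0.3 N or contact force between any of the fingers, the arm and chunk1 above 0.3 N or contact force between any of the fingers, the arm and chunk2 above 0.3 N or contact force between any of the fingers, the arm and chunk3 above 0.3 N or contact force between any of the fingers, the arm and chunk4 above 0.3 N).
It fails at once if the glass bowl is moved more than 30 mm (distance of glass_bowl from where it was at the start of the episode above 0.03 m).
It fails at once if the pastry wheel is moved more than 30 mm (distance of pastry_wheel from where it was at the start of the episode above 0.03 m).
It fails at once if the mug is moved more than 30 mm (distance of mug from where it was at the start of the episode above 0.03 m).
It fails at once if the jam jar is moved more than 30 mm (distance of jam_jar from where it was at the start of the episode above 0.03 m).
It also fails if it takes over 58 s, if anything falls off the work surface, if the arm or the gripper's body presses on something with over 40 N, if the wrist force passes 120 N, or if a joint passes its speed limit or range.

ROBOT

A 6-joint arm with a two-finger parallel gripper is mounted at the origin on the work surface. World frame = base frame: x ahead of the robot, y to its left, z up, the work surface at z = 0. Lengths are in mm, angles in rad, forces in N, time in s.
With the tool pointing down it reaches from about 350 to 775 mm from the base axis. Payload 5.5 kg.
Tool frame: the origin (TCP) lies midway between the tips of the shut fingers; the grasp point (between the pads) lies 19 mm behind it (manip.pinch_z is the distance from the TCP to the grasp point, in mm); z points along the fingers, y is the line along which they close (so a half turn about z gives the same grasp; the last joint's range is limited). The gripper opens to 85 mm and grips with 20 to 120 N. Pads are 22 mm wide; open, the fingers measure 114 mm over their backs; the gripper's body (76 mm by 85 mm) begins 54 mm behind the grasp point. The pads swing forward as they close: fully open they stand 13 mm farther back than shut.
Start: joints at [-1.474, 0.313, 0.046, 1.304, 0, 1.431], TCP at [134.884, -558.998, 231.323] pointing down, gripper open.
Joint ranges: [-2.76, 2.76], [-0.86, 1.69], [-1.03, 1.26], [-2.2, 2.34], [-1.47, 1.5], [-3.14, 3.14]. Speed limits (rad/s): [2.57, 2.57, 3.14, 3.14, 3.14, 3.14].

INTERFACE

Orientations are given as a 3x3 rotation matrix whose columns are the frame's x, y, z axes.
In Python, from bench import manip, vision gives the robot as it stands.
- The arm moves only by the tool step_arm, never from a script. Its argument "steps" is a list of rows, each a list of 5 numbers: the finger opening in m, from 0 to 0.0854, then the shift along the tool's x, y, z in m, then the turn about the tool's z in rad. A call has 1 to 12 rows; each row is the pose to reach, as a shift and turn from the pose commanded when the call began, along the tool's axes at that moment; what a row does not reach only later rows make up. A row lasts 1/8 s, in which the tool goes at most 62.5 mm and 10.7 degrees, less where a joint would pass 70% of its speed; a pose out of reach is approached as far as the arm can. A call with a gripper value outside its range is refused whole. The fingers move at their own pace and stop on an object; the grip force is fixed at half the most. Time passes only in rows, so rows that repeat a pose let the fingers close. It gives the time, the measured TCP pose, the force, the opening and the grip force at its end, in the units of the state.
- manip.state(): the state, without advancing time (a new reading comes with each control period).
- vision.snapshot(name): name is "scene" or "top"; returns a dict with "pixels" (420x560x3 uint8, red, green, blue), "z_map" (420x560 float32, mm along the optical axis (not along the pixel's ray), 0 where there is no reading), "mtx" (3x3 intrinsics, pixels), "origin" and "attitude" of the camera in the world. Camera axes: x right, y up, looking along -z (the intrinsics and any distortion apply to the point x, -y, -z); pixel columns grow to the right and rows downward; lengths in mm; the calibration is good to about 2 mm. A picture is of the moment at which its call begins.
- manip.sign_off(): hands the job in; it is judged then, once.
The state is a dict: "clock": time; "joint_pos": joint angles; "joint_velocities": joint speeds; "joint_torque": joint torques, N m; "ee_pos": TCP position; "ee_rot": TCP orientation; "contact_force": force on the tool from outside, world axes, zero at the start; "moment": the same for the moment, N m; "gripper_width": finger opening in mm; "gripper_force": force on a finger pad.
Only numpy, scipy, OpenCV 4.12 (cv2) and the standard library are available. Lean on these libraries where they do the work, as an engineer would, in place of code of your own. Each camera call takes 0.05 s, during which the arm holds its last target. There are 200 camera calls.

## Working session

There is one attempt and no reset: what is moved stays moved. The work goes in short steps, Python scripts to look and compute and a tool call to move; the robot and the scene stay as the last step left them, time stands still between calls to the robot, and variables do not carry over. Pictures are saved under pics/ and viewed, at most 10 in all, crops included, and the job is handed in when it is done.

Besides the shell and the picture viewer there is one more tool, called after "Emit:" as name([rows], argument=value, ...), one row to a line, values as JSON. step_arm: Moves the arm, as the interface text tells. Its arguments: {"type":"object","properties":{"steps":{"type":"array","items":{"type":"array","items":{"type":"number"}}}},"required":["steps"]}

```bash
mkdir -p pics
cat > h.py <<'E'
import numpy as np, cv2
from bench import manip, vision
def snap(n):
    s=vision.snapshot(n); z=s["z_map"].astype(float); K=np.array(s["mtx"])
    v,u=np.mgrid[0:420,0:560]
    p=np.stack([(u-K[0,2])/K[0,0]*z,-(v-K[1,2])/K[1,1]*z,-z],-1)
    s["P"]=p@np.array(s["attitude"]).T+np.array(s["origin"]); s["P"][z==0]=np.nan
    return s
def save(s,f,crop=None,k=1):
    im=s["pixels"][...,::-1]
    if crop: a,b,c,d=crop; im=im[b:d,a:c]
    cv2.imwrite("pics/"+f,cv2.resize(im,None,fx=k,fy=k,interpolation=cv2.INTER_CUBIC))
E
python3 - <<'E'
from h import *
s=snap("top");save(s,"top.png",k=1.42); np.save("top.npy",s["P"])
print(s["origin"],s["attitude"],s["mtx"])
t=snap("scene");save(t,"scene.png",k=1.42);print(t["origin"])
print(manip.state())
E
```

```text
[ 384.9819153    36.30665447 1085.59914729] [[-2.15180007e-02  9.84407804e-01 -1.74580216e-01]
 [-9.99768036e-01 -2.10263603e-02  4.66545469e-03]
 [ 9.21923485e-04  1.74640111e-01  9.84631902e-01]] [[446.4075963    0.         278.48219147]
 [  0.         446.4075963  206.18181351]
 [  0.           0.           1.        ]]
[1219.12710643  444.03637019  586.85215197]
{'clock': 0.1, 'joint_pos': array([-1.47360663e+00,  3.13933593e-01,  4.50914878e-02,  1.30360802e+00,
        1.33275855e-05,  1.43119813e+00]), 'joint_velocities': array([ 0.00098842,  0.00077091,  0.00088141,  0.00161144,  0.00108935,
       -0.00137422]), 'joint_torque': array([ 1.54745245e-03, -4.81726348e+01,  2.99244529e+01,  1.27762451e-02,
       -2.45660649e-04, -1.04768128e-05]), 'ee_pos': array([ 134.83492658, -558.49567123,  230.49287915]), 'ee_rot': array([[ 9.72096509e-01,  2.34581235e-01, -1.47214431e-04],
       [ 2.34581155e-01, -9.72095143e-01,  1.64728579e-03],
       [ 2.43315902e-04, -1.63585449e-03, -9.99998632e-01]]), 'contact_force': array([-0.29219223, -0.08921872, -0.50061948]), 'moment': array([ 0.06159279, -0.00707484, -0.02154021]), 'gripper_force': 0.0, 'gripper_width': 85.3288564272503}
```

View pics/top.png

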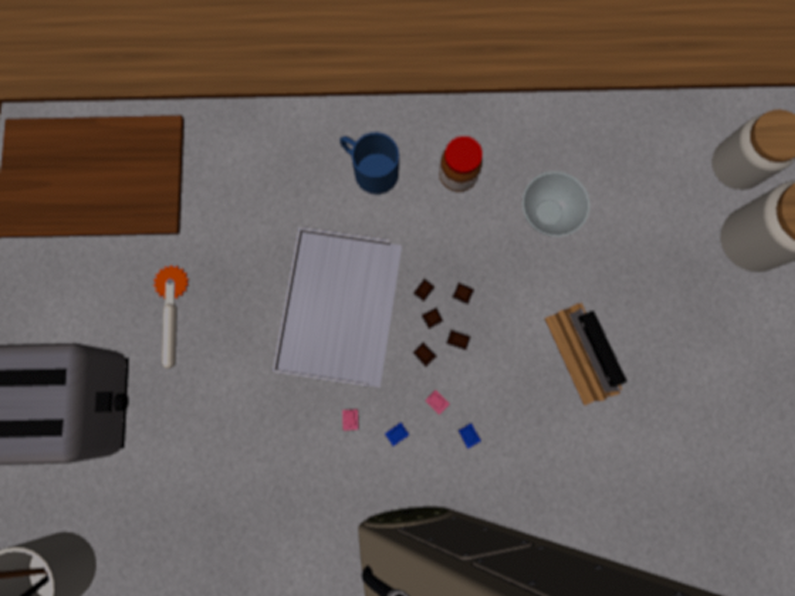

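View pics/scene.png

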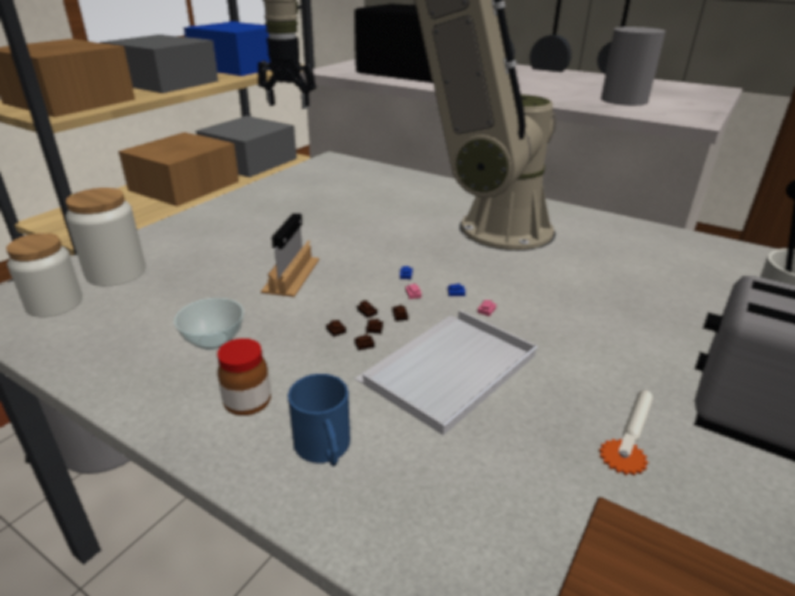

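The top view is oriented with world +x up and +y left. The five dark brown chunks are at view pixels (424,289), (463,293), (432,318), (458,340) and (424,354). The blue and pink blocks below them don't count. The tray is at (338,308) with its rimless edge facing right, and the scraper is in its stand at about (590,355). In the scene view the handle is black and the blade points down.

Run:
```python
from h import *
s=snap("top");P=s["P"];im=s["pixels"].astype(int);Z=P[...,2]
save(s,"crop.png",(180,150,460,320),2.8)
V,U=np.mgrid[0:420,0:560]
def rect(m,n):
    pts=P[m][:,:2].astype(np.float32);r=cv2.minAreaRect(pts);print(n,m.sum(),np.round(r[0],1),np.round(r[1],1),round(r[2],1),"z",np.round(np.percentile(Z[m],[2,50,98]),1));return r
cnt=(U>240)&(U<400)&(V>290)&(V<340)
print("counter z",np.nanmedian(Z[cnt]))
br=(im.sum(-1)<150)&(im[...,0]>im[...,2]+8)&(U>280)&(U<345)&(V>190)&(V<265)
n,l,st,c=cv2.connectedComponentsWithStats(br.astype(np.uint8))
for i in range(1,n):
    if st[i,4]>15: rect(l==i,"chunk %s"%np.round(c[i]))
reg=(U>375)&(U<450)&(V>205)&(V<290)
rect(reg&(Z>95)&(Z<135),"handle")
rect(reg&(Z>108),"handletop")
rect(reg&(Z>40)&(Z<52),"standtop")
rect(reg&(Z>8)&(Z<52),"stand")
tr=(U>185)&(U<290)&(V>155)&(V<280)
rect(tr&(Z>12)&(Z<28),"rims")
pts=P[tr&(Z>12)&(Z<28)]
# tray by colour (bluish)
m=tr&(im[...,2]>im[...,0]+6)&(im[...,2]>120)&(Z<30)
m=cv2.morphologyEx(m.astype(np.uint8),cv2.MORPH_OPEN,np.ones((3,3)))>0
r=rect(m,"traycol");print(np.round(cv2.boxPoints(r)))
for n,a in dict(bowl=(365,120,420,170),mug=(238,90,285,138),jar=(305,92,345,137)).items():
    rect((U>a[0])&(U<a[2])&(V>a[1])&(V<a[3])&(Z>15),n)
```

```text
counter z 0.7624155434932618
chunk [298. 204.] 104 [580.4 -17.3] [20.9 30. ] 52.7 z [ 9.1 16.5 22.8]
chunk [326. 206.] 117 [572.6 -84.1] [26.8 26.2] 65.1 z [ 9.3 16.7 23.9]
chunk [304. 224.] 111 [531.2 -29.6] [24.8 26.4] 25.3 z [ 8.5 15.9 22.6]
chunk [322. 239.] 133 [493.  -72.9] [33.2 22.7] 69.9 z [nan nan nan]
chunk [299. 249.] 125 [469.9 -14.7] [28.8 22.5] 43.3 z [10.1 17.4 23.2]
handle 717 [ 464.6 -284.4] [138.5  23.3] 21.6 z [ 96.6 117.1 120.9]
handletop 607 [ 464.2 -284.7] [119.5  23.3] 21.7 z [110.2 117.5 121. ]
standtop 403 [ 464.8 -283.8] [159.3  35.9] 21.2 z [40.3 46.  51. ]
stand 1042 [ 473.  -305.9] [160.1 117.9] 20.2 z [ 8.2 36.2 50.2]
rims 605 [556.2 140.5] [161.1 254.6] 80.2 z [12.9 21.9 26.5]
traycol 6880 [554.3 127.9] [174.7 246.1] 80.2 z [-1.   3.4  7.6]
[[418.  63.]
 [661.  21.]
 [690. 193.]
 [448. 235.]]
bowl 1196 [ 716.  -242.7] [114.1 113.8] 43.3 z [15.6 35.  58.3]
mug 942 [805.3  65.9] [103.9  79.3] 24.1 z [17.3 63.6 92.8]
jar 941 [788.  -83.8] [67.1 67.3] 17.4 z [21.9 93.8 99. ]
```

View pics/crop.png

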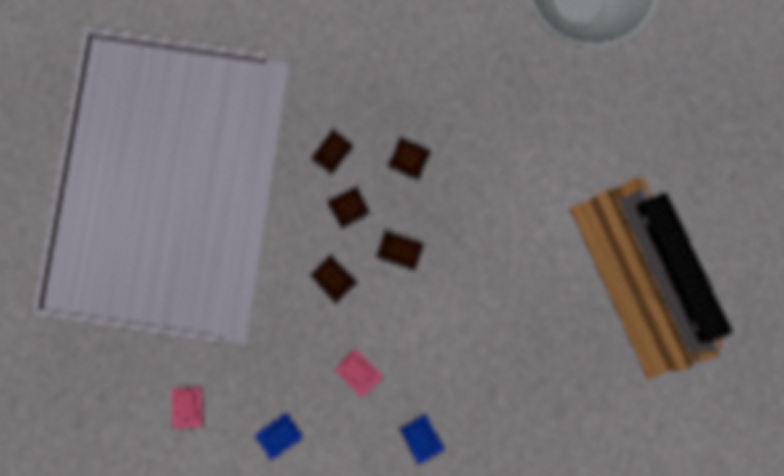

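The crop confirms five brown chunks at crop pixels (332,151), (410,158), (348,207), (400,250) and (333,279), with the pink and blue lookalikes separate. The tray's rimless edge is on the right, and the black handle is at (690,268). Next I refine the stand and handle fit and compute the approach.

```bash
cat >> h.py <<'E'
LIP=np.array([539.5,42.]);D=np.array([np.cos(np.radians(80.2)),np.sin(np.radians(80.2))]);E_=np.array([-D[1],D[0]])
def tp(t,ty): return LIP+D*t+E_*ty
def go(x,y,z,yaw):
    "shift (mm, tool axes) and turn from the measured pose to a TCP goal; yaw = world angle of tool x, deg"
    s=manip.state();R=s["ee_rot"];yaw0=np.degrees(np.arctan2(R[1,0],R[0,0]))
    print("from",np.round(s["ee_pos"],1),"yaw",round(yaw0,2),"shift m",np.round(R.T@(np.array([x,y,z])-s["ee_pos"])/1000,4),"turn",round(np.radians(-(yaw-yaw0)),3))
E
python3 - <<'E'
from h import *
P=np.load("top.npy");Z=P[...,2]
V,U=np.mgrid[0:420,0:560]
reg=(U>375)&(U<450)&(V>205)&(V<290)
a=np.radians(21.5);u=np.array([np.cos(a),np.sin(a)]);n=np.array([-u[1],u[0]])
for lo,hi in((44,49),(113,122),(60,95)):
    q=P[reg&(Z>lo)&(Z<hi)][:,:2];A=q@u;B=q@n
    print(lo,len(q),"along",np.round(np.percentile(A,[0,1,50,99,100]),1),"across",np.round(np.percentile(B,[0,1,5,25,50,75,95,99,100]),1))
    print(np.histogram(B,bins=np.arange(-460,-400,5)))
m=reg&(Z>113);q=P[m][:,:2];print(q.mean(0)); w,v=np.linalg.eigh(np.cov(q.T));print(np.degrees(np.arctan2(v[1,1],v[0,1])))
go(464.4,-284.6,185,21.5)
E
```

```text
44 222 along [248.8 249.8 332.6 407.  408. ] across [-451.8 -450.7 -446.9 -426.1 -422.3 -420.3 -418.1 -417.6 -417.2]
(array([  0,   6,   8,   1,   4,  33,  15, 106,  49,   0,   0]), array([-460, -455, -450, -445, -440, -435, -430, -425, -420, -415, -410,
       -405]))
113 566 along [268.3 269.3 326.8 386.  387.3] across [-446.7 -445.9 -444.5 -439.9 -434.  -428.5 -424.6 -423.5 -422.7]
(array([  0,   0,  19, 119, 120, 122, 146,  40,   0,   0,   0]), array([-460, -455, -450, -445, -440, -435, -430, -425, -420, -415, -410,
       -405]))
60 78 along [259.1 259.3 337.3 397.3 397.3] across [-436.9 -436.4 -435.2 -434.6 -434.  -433.5 -425.3 -424.7 -424.4]
(array([ 0,  0,  0,  0,  9, 61,  6,  2,  0,  0,  0]), array([-460, -455, -450, -445, -440, -435, -430, -425, -420, -415, -410,
       -405]))
[ 463.52578018 -284.11137637]
-159.08249943894705
from [ 134.8 -558.6  230.6] yaw 13.57 shift m [ 0.3846 -0.1889  0.0459] turn -0.138
```

Emit:
step_arm([
  [0.0854,0.055,-0.027,0.006,-0.02],
  [0.0854,0.11,-0.054,0.012,-0.06],
  [0.0854,0.165,-0.081,0.02,-0.1],
  [0.0854,0.22,-0.108,0.03,-0.135],
  [0.0854,0.275,-0.135,0.04,-0.135],
  [0.0854,0.33,-0.162,0.045,-0.135],
  [0.0854,0.385,-0.189,0.045,-0.135],
  [0.0854,0.385,-0.189,0.045,-0.135],
  [0.0854,0.385,-0.189,0.045,-0.135],
  [0.0854,0.385,-0.189,0.045,-0.135],
])

```text
clock: 1.4
ee_pos: [463.8, -285.9, 186.2]
ee_rot: [[0.932, 0.361, -0.001], [0.361, -0.932, -0.0], [-0.001, -0.0, -1.0]]
contact_force: [0.2, 0.5, 0.4]
gripper_width: 85.6
gripper_force: 0.0
```

Run:
```python
from h import *
go(464.6,-284.2,86,21.3)
```

```text
from [ 463.8 -285.9  186.2] yaw 21.19 shift m [ 0.0014 -0.0013  0.1002] turn -0.002
```

Emit:
step_arm([
  [0.0854,0.001,-0.001,0.04,0],
  [0.0854,0.001,-0.001,0.075,0],
  [0.0854,0.001,-0.001,0.1,0],
  [0.0854,0.001,-0.001,0.1,0],
  [0.0,0.001,-0.001,0.1,0],
  [0.0,0.001,-0.001,0.1,0],
  [0.0,0.001,-0.001,0.1,0],
  [0.0,0.001,-0.001,0.1,0],
  [0.0,0.001,-0.001,0.1,0],
  [0.0,0.001,-0.001,0.1,0],
  [0.0,0.001,-0.001,0.1,0],
])

```text
clock: 2.78
ee_pos: [466.0, -284.0, 87.3]
ee_rot: [[0.932, 0.363, 0.001], [0.363, -0.932, -0.001], [0.001, 0.002, -1.0]]
contact_force: [-0.6, 0.2, 5.3]
gripper_width: 20.9
gripper_force: 59.7
```

Emit:
step_arm([
  [0.0,0,0,-0.03,0],
  [0.0,0,0,-0.07,0],
  [0.0,0,0,-0.1,0],
  [0.0,0,0,-0.1,0],
  [0.0,0,0,-0.1,0],
])

```text
clock: 3.4
ee_pos: [464.8, -283.1, 184.9]
ee_rot: [[0.932, 0.363, -0.001], [0.363, -0.932, 0.001], [-0.001, -0.002, -1.0]]
contact_force: [0.1, -0.4, -2.4]
gripper_width: 21.0
gripper_force: 59.6
```

Run:
```python
from h import *
s=snap("scene");save(s,"lift.png",(120,110,320,270),3)
for t,ty,z in((-160,43,180),(-160,43,84),(-160,-45,84)): x,y=tp(t,ty);print(x,y);go(x,y,z,-9.8)
```

```text
469.8939404986447 -108.34625529321902
from [ 464.6 -282.9  184.5] yaw 21.31 shift m [ 0.0684 -0.1607  0.0048] turn 0.543
469.8939404986447 -108.34625529321902
from [ 464.6 -282.9  184.5] yaw 21.31 shift m [ 0.0686 -0.1605  0.1008] turn 0.543
556.6098355651918 -123.32469121982989
from [ 464.6 -282.9  184.5] yaw 21.31 shift m [ 0.1439 -0.115   0.1006] turn 0.543
```

View pics/lift.png

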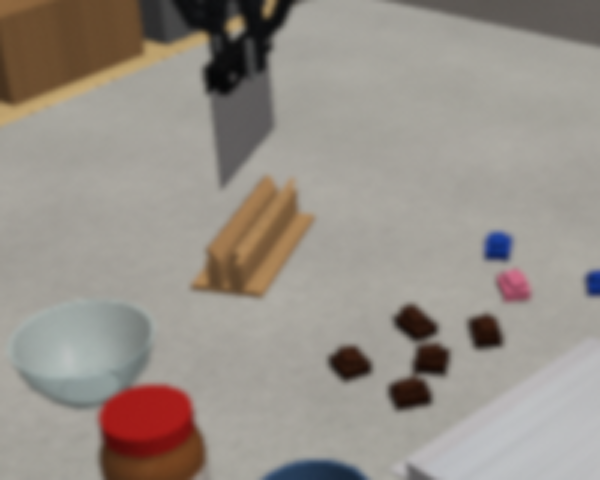

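The scraper is held upright with its blade clear of the stand, at crop pixel (243,130).

Emit:
step_arm([
  [0.0,0.02,-0.04,0,0.15],
  [0.0,0.04,-0.09,0.01,0.3],
  [0.0,0.06,-0.13,0.02,0.45],
  [0.0,0.071,-0.159,0.03,0.543],
  [0.0,0.071,-0.159,0.06,0.543],
  [0.0,0.071,-0.159,0.085,0.543],
  [0.0,0.071,-0.159,0.095,0.543],
  [0.0,0.071,-0.159,0.098,0.543],
  [0.0,0.071,-0.159,0.098,0.543],
])

```text
clock: 4.58
ee_pos: [474.0, -110.0, 88.5]
ee_rot: [[0.985, -0.171, 0.0], [-0.171, -0.985, -0.0], [0.0, 0.0, -1.0]]
contact_force: [0.5, -0.1, -1.1]
gripper_width: 21.0
gripper_force: 59.6
```

Run:
```python
from h import *
for t,ty,z in((-25,40,84),(15,40,90),(65,40,90)): x,y=tp(t,ty);go(x,y,z,-9.8)
```

```text
from [ 474.  -110.    88.5] yaw -9.83 shift m [-0.0014 -0.1359  0.0045] turn -0.0
from [ 474.  -110.    88.5] yaw -9.83 shift m [-0.0014 -0.1759 -0.0015] turn -0.0
from [ 474.  -110.    88.5] yaw -9.83 shift m [-0.0014 -0.2259 -0.0015] turn -0.0
```

Emit:
step_arm([
  [0.0,0,0,0.005,0],
  [0.0,-0.001,-0.012,0.005,0],
  [0.0,-0.001,-0.025,0.005,0],
  [0.0,-0.001,-0.038,0.005,0],
  [0.0,-0.001,-0.051,0.005,0],
  [0.0,-0.001,-0.064,0.005,0],
  [0.0,-0.001,-0.077,0.005,0],
  [0.0,-0.001,-0.09,0.005,0],
  [0.0,-0.001,-0.103,0.005,0],
  [0.0,-0.001,-0.116,0.005,0],
  [0.0,-0.001,-0.129,0.004,0],
  [0.0,-0.001,-0.134,0.004,0],
])

```text
clock: 6.08
ee_pos: [493.6, 8.6, 84.4]
ee_rot: [[0.989, -0.151, 0.002], [-0.151, -0.989, 0.011], [0.0, -0.011, -1.0]]
contact_force: [-0.3, -0.7, -1.5]
gripper_width: 21.3
gripper_force: 59.6
```

Emit:
step_arm([
  [0.0,0,-0.012,-0.002,0],
  [0.0,0,-0.022,-0.003,0],
  [0.0,0,-0.032,-0.004,0],
  [0.0,0,-0.044,-0.005,0],
  [0.0,0,-0.056,-0.005,0],
  [0.0,0,-0.068,-0.005,0],
  [0.0,0,-0.08,-0.005,0],
  [0.0,0,-0.09,-0.005,0],
  [0.0,0,-0.09,-0.005,0],
  [0.0,0,-0.08,-0.005,0],
])

```text
clock: 7.32
ee_pos: [501.5, 46.0, 90.1]
ee_rot: [[0.996, -0.093, 0.003], [-0.093, -0.995, 0.044], [-0.001, -0.044, -0.999]]
contact_force: [0.1, -0.1, -1.7]
gripper_width: 21.1
gripper_force: 59.6
```

Run:
```python
from h import *
s=snap("top");save(s,"sw1.png",(180,130,400,300),3.5)
s=snap("scene");save(s,"sw1s.png",(200,180,400,310),3.5)
go(0,0,0,-9.8)
```

```text
from [501.3  45.6  90.1] yaw -5.41 shift m [-0.4947  0.0966  0.0866] turn 0.077
```

View pics/sw1s.png

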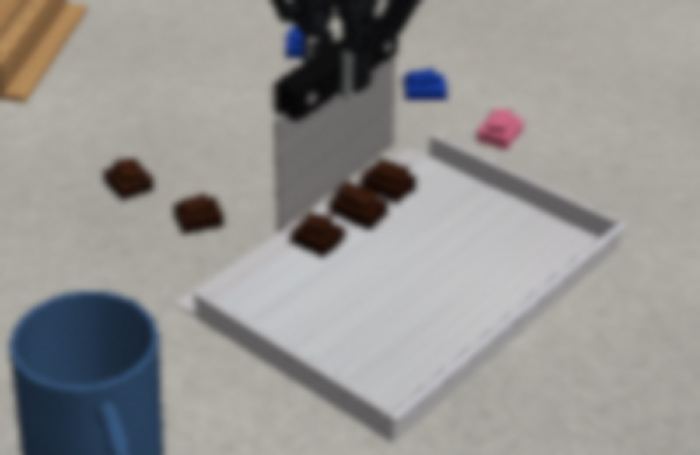

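The scene crop shows the three swept chunks at (318,234), (358,205) and (388,180), just over the lip in front of the blade, with two left behind at (128,178) and (198,213). The arm stopped short with some yaw and tilt drift, so I check the joints.

Run:
```python
from h import *
s=manip.state()
for k in("joint_pos","joint_velocities","joint_torque","contact_force","moment","ee_pos"):print(k,np.round(s[k],3))
```

```text
joint_pos [-0.095  0.264 -0.385  0.923  0.044  3.141]
joint_velocities [ 0.002  0.     0.003 -0.002  0.01   0.   ]
joint_torque [ 1.0000e-02 -4.2612e+01  2.6951e+01 -1.0000e-03  1.2700e-01  0.0000e+00]
contact_force [-0.117  0.008 -2.08 ]
moment [-0.071 -0.024 -0.01 ]
ee_pos [501.309  45.622  90.136]
```

Joint 6 is at its limit. The scraper is the same front and back, so I'll lift, take a half turn the other way, and continue.

Emit:
step_arm([
  [0.0,0,0.02,-0.05,0],
  [0.0,0,0.06,-0.09,-0.15],
  [0.0,0,0.1,-0.09,-0.3],
  [0.0,0,0.1,-0.09,-0.45],
  [0.0,0,0.1,-0.09,-0.6],
  [0.0,0,0.1,-0.09,-0.75],
  [0.0,0,0.1,-0.09,-0.9],
  [0.0,0,0.1,-0.09,-1.05],
  [0.0,0,0.1,-0.09,-1.2],
  [0.0,0,0.1,-0.09,-1.35],
  [0.0,0,0.1,-0.09,-1.5],
  [0.0,0,0.1,-0.09,-1.5],
])

```text
clock: 8.93
ee_pos: [491.8, -57.5, 175.6]
ee_rot: [[0.166, 0.986, 0.003], [0.985, -0.166, 0.044], [0.044, -0.004, -0.999]]
contact_force: [-1.2, 0.6, -1.8]
gripper_width: 21.4
gripper_force: 59.9
```

Run:
```python
from h import *
print(np.round(manip.state()["joint_pos"],3))
x,y=tp(-12,40);go(x,y,170,170.2)
```

```text
[-0.305  0.189 -0.257  1.135  0.043  1.432]
from [491.8 -57.5 175.6] yaw 80.45 shift m [ 0.0939 -0.0094  0.0098] turn -1.566
```

Emit:
step_arm([
  [0.0,0.03,-0.003,0,-0.16],
  [0.0,0.06,-0.006,0,-0.33],
  [0.0,0.09,-0.009,0,-0.5],
  [0.0,0.09,-0.009,0,-0.68],
  [0.0,0.09,-0.009,0,-0.85],
  [0.0,0.09,-0.009,0,-1.03],
  [0.0,0.09,-0.009,0,-1.2],
  [0.0,0.09,-0.009,0,-1.38],
  [0.0,0.09,-0.009,0,-1.566],
  [0.0,0.09,-0.009,0,-1.566],
  [0.0,0.09,-0.009,0,-1.566],
])

```text
clock: 10.3
ee_pos: [497.7, 32.7, 179.7]
ee_rot: [[-0.985, 0.173, 0.003], [0.173, 0.984, 0.044], [0.005, 0.044, -0.999]]
contact_force: [-0.7, -0.8, -1.2]
gripper_width: 21.1
gripper_force: 59.9
```

Run:
```python
from h import *
print(np.round(manip.state()["joint_pos"],3))
for t,z in((-12,88),(60,88)): x,y=tp(t,40);go(x,y-3.6,z,170.2)
```

```text
[-0.122  0.187 -0.249  1.137  0.044  0.051]
from [497.7  32.7 179.7] yaw 170.05 shift m [-0.0006 -0.0033  0.0916] turn -0.003
from [497.7  32.7 179.7] yaw 170.05 shift m [-0.0004  0.0686  0.0948] turn -0.003
```

Emit:
step_arm([
  [0.0,0,-0.003,0.04,0],
  [0.0,0,-0.003,0.075,0],
  [0.0,0,-0.003,0.091,0],
  [0.0,0,-0.003,0.091,0],
  [0.0,0,0.009,0.092,0],
  [0.0,0,0.021,0.092,0],
  [0.0,0,0.033,0.093,0],
  [0.0,0,0.045,0.093,0],
  [0.0,0,0.057,0.094,0],
  [0.0,0,0.069,0.094,0],
  [0.0,0,0.069,0.094,0],
  [0.0,0,0.055,0.094,0],
])

```text
clock: 11.8
ee_pos: [507.3, 91.2, 88.1]
ee_rot: [[-0.986, 0.167, 0.003], [0.167, 0.985, 0.044], [0.004, 0.044, -0.999]]
contact_force: [-0.9, -0.2, -2.5]
gripper_width: 21.1
gripper_force: 59.9
```

Run:
```python
from h import *
s=snap("scene");save(s,"sw2s.png",(200,180,400,310),3.5)
P=s["P"];im=s["pixels"].astype(int);U=np.mgrid[0:420,0:560][1];V=np.mgrid[0:420,0:560][0]
br=(im.sum(-1)<150)&(im[...,0]>im[...,2]+8)&(P[...,2]<30)&(V>180)&(V<310)&(U>200)&(U<400)
n,l,st,c=cv2.connectedComponentsWithStats(br.astype(np.uint8))
for i in range(1,n):
    if st[i,4]>15:
        q=np.nanmedian(P[l==i],0);d=q[:2]-LIP;print(np.round(c[i]),np.round(q),"t",round(d@D),"ty",round(d@E_))
for t,ty,z in((50,40,160),(-150,-42,160),(-150,-42,84)): x,y=tp(t,ty);go(x,y-3.6,z,170.2)
```

```text
[236. 231.] [581. -76.  11.] t -109 ty -61
[256. 241.] [587. -11.  11.] t -44 ty -56
[324. 245.] [521. 135.  14.] t 89 ty 34
[308. 256.] [574. 123.  14.] t 85 ty -20
from [506.7  89.1  87.9] yaw 170.28 shift m [-0.0006  0.0086 -0.0718] turn 0.001
from [506.7  89.1  87.9] yaw 170.28 shift m [-0.0823 -0.1913 -0.0807] turn 0.001
from [506.7  89.1  87.9] yaw 170.28 shift m [-0.0826 -0.1945 -0.0047] turn 0.001
```

View pics/sw2s.png

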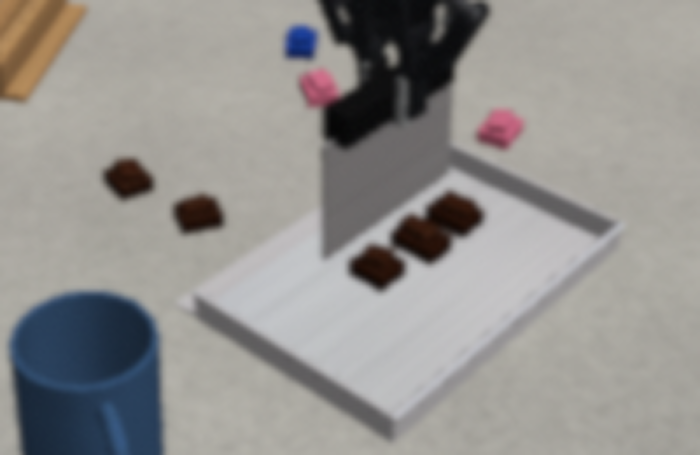

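Three chunks are on the tray floor at (378,266), (420,238) and (456,213). The other two are still at (128,178) and (198,213), so the second sweep goes along their side.

Emit:
step_arm([
  [0.0,0,0,-0.045,0],
  [0.0,-0.01,-0.02,-0.08,0],
  [0.0,-0.035,-0.08,-0.08,0],
  [0.0,-0.06,-0.14,-0.08,0],
  [0.0,-0.085,-0.199,-0.08,0],
  [0.0,-0.085,-0.199,-0.08,0],
  [0.0,-0.085,-0.199,-0.045,0],
  [0.0,-0.085,-0.199,-0.015,0],
  [0.0,-0.085,-0.199,-0.005,0],
  [0.0,-0.085,-0.199,-0.005,0],
  [0.0,-0.085,-0.199,-0.005,0],
])

```text
clock: 13.22
ee_pos: [558.5, -119.6, 85.4]
ee_rot: [[-0.986, 0.168, 0.005], [0.168, 0.985, 0.043], [0.002, 0.044, -0.999]]
contact_force: [0.1, -0.4, -1.5]
gripper_width: 20.8
gripper_force: 60.1
```

Run:
```python
from h import *
for t,z in((-155,84),(-25,84),(10,89),(50,89)): x,y=tp(t,-45);go(x,y-3.6,z,170.2)
```

```text
from [ 558.5 -119.6   85.4] yaw 170.32 shift m [ 0.0006 -0.0026  0.0013] turn 0.002
from [ 558.5 -119.6   85.4] yaw 170.32 shift m [0.0003 0.1273 0.007 ] turn 0.002
from [ 558.5 -119.6   85.4] yaw 170.32 shift m [0.0003 0.1625 0.0035] turn 0.002
from [ 558.5 -119.6   85.4] yaw 170.32 shift m [2.000e-04 2.024e-01 5.200e-03] turn 0.002
```

Emit:
step_arm([
  [0.0,0,0.012,0.001,0],
  [0.0,0,0.024,0.002,0],
  [0.0,0,0.036,0.002,0],
  [0.0,0,0.048,0.003,0],
  [0.0,0,0.06,0.004,0],
  [0.0,0,0.072,0.004,0],
  [0.0,0,0.084,0.005,0],
  [0.0,0,0.096,0.006,0],
  [0.0,0,0.108,0.006,0],
  [0.0,0,0.12,0.006,0],
  [0.0,0,0.128,0.007,0],
  [0.0,0,0.132,0.006,0],
])

```text
clock: 14.72
ee_pos: [579.7, 11.5, 83.7]
ee_rot: [[-0.986, 0.168, 0.003], [0.168, 0.985, 0.044], [0.005, 0.044, -0.999]]
contact_force: [0.7, -0.8, -2.6]
gripper_width: 20.9
gripper_force: 60.1
```

Emit:
step_arm([
  [0.0,0,0.01,-0.001,0],
  [0.0,0,0.02,-0.002,0],
  [0.0,0,0.03,-0.003,0],
  [0.0,0,0.042,-0.002,0],
  [0.0,0,0.054,-0.002,0],
  [0.0,0,0.064,-0.001,0],
  [0.0,0,0.072,-0.001,0],
  [0.0,0,0.072,-0.001,0],
  [0.0,0,0.06,-0.002,0],
  [0.0,0,0.06,-0.002,0],
])

```text
clock: 15.98
ee_pos: [589.8, 68.5, 88.5]
ee_rot: [[-0.985, 0.17, 0.003], [0.17, 0.984, 0.044], [0.004, 0.044, -0.999]]
contact_force: [-0.4, -0.2, -1.7]
gripper_width: 21.3
gripper_force: 60.1
```

Run:
```python
from h import *
s=snap("scene");save(s,"sw3s.png",(200,180,400,310),3.5)
P=s["P"];im=s["pixels"].astype(int);V,U=np.mgrid[0:420,0:560]
br=(im.sum(-1)<150)&(im[...,0]>im[...,2]+8)&(P[...,2]<30)&(V>180)&(V<310)&(U>200)&(U<400)
n,l,st,c=cv2.connectedComponentsWithStats(br.astype(np.uint8))
for i in range(1,n):
    if st[i,4]>15:
        q=np.nanmedian(P[l==i],0);d=q[:2]-LIP;print(np.round(c[i]),np.round(q),"t",round(d@D),"ty",round(d@E_))
# stand, seen free in top
s=snap("top");P=s["P"];Z=P[...,2]
a=np.radians(21.3);u=np.array([np.cos(a),np.sin(a)]);nn=np.array([-u[1],u[0]])
reg=(U>375)&(U<450)&(V>205)&(V<290)
m=reg&(Z>40)&(Z<52);r=cv2.minAreaRect(P[m][:,:2].astype(np.float32));print(r)
B=P[m][:,:2]@nn;A=P[m][:,:2]@u;print("top across",np.round(np.percentile(B,[0,2,98,100]),1),"along",np.round(np.percentile(A,[0,100]),1))
print(np.histogram(P[reg&(Z>3)][:,:2]@nn,bins=np.arange(-480,-390,5)))
for b in np.arange(-470,-398,2): 
    k=reg&(abs(P[...,:2]@nn-b)<1)&(abs(P[...,:2]@u-328)<60);print(b,round(float(np.nanmedian(Z[k])),1) if k.any() else None,end="; ")
go(506.7-60,0,0,170.2)
```

```text
[313. 254.] [567. 132.  14.] t 93 ty -12
((465.3267822265625, -285.08001708984375), (159.4070587158203, 36.674468994140625), 21.24361228942871)
top across [-452.9 -451.6 -417.1 -416.2] along [250.3 409.7]
(array([ 28,  31, 121,  21,   8,  55, 160, 219, 285,  36,  84, 125, 485,
       142, 131, 146,  63]), array([-480, -475, -470, -465, -460, -455, -450, -445, -440, -435, -430,
       -425, -420, -415, -410, -405, -400, -395]))
-470 6.1; -468 6.6; -466 7.3; -464 9.5; -462 None; -460 None; -458 None; -456 None; -454 None; -452 44.0; -450 45.6; -448 46.7; -446 46.5; -444 43.9; -442 40.9; -440 38.0; -438 26.5; -436 24.5; -434 None; -432 34.0; -430 35.7; -428 39.3; -426 41.8; -424 44.4; -422 47.3; -420 46.2; -418 35.2; -416 20.5; -414 7.5; -412 7.2; -410 7.2; -408 7.1; -406 7.0; -404 6.7; -402 6.8; -400 5.2; from [589.9  69.1  88.6] yaw 170.23 shift m [ 0.129  -0.0962  0.085 ] turn 0.0
```

View pics/sw3s.png

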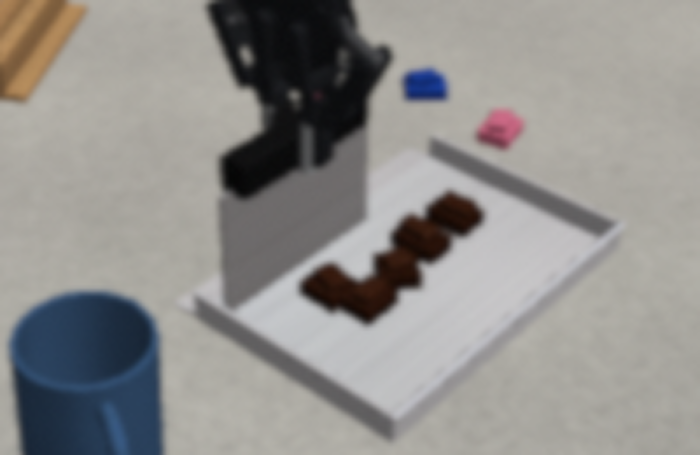

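All five chunks are on the tray at crop pixels (325,287), (368,298), (400,266), (420,238) and (456,213), clear of the bevel. Now I take the scraper back to the stand.

Run:
```python
from h import *
go(465.4,-287.4,170,201.3)
```

```text
from [589.9  69.1  88.6] yaw 170.23 shift m [ 0.0626 -0.3685 -0.0975] turn -0.542
```

Emit:
step_arm([
  [0.0,0,0,-0.045,0],
  [0.0,0,-0.01,-0.08,0],
  [0.0,0.01,-0.06,-0.09,-0.1],
  [0.0,0.02,-0.12,-0.095,-0.2],
  [0.0,0.03,-0.18,-0.0975,-0.3],
  [0.0,0.04,-0.24,-0.0975,-0.4],
  [0.0,0.05,-0.3,-0.0975,-0.5],
  [0.0,0.0626,-0.36,-0.0975,-0.542],
  [0.0,0.0626,-0.3685,-0.0975,-0.542],
  [0.0,0.0626,-0.3685,-0.0975,-0.542],
  [0.0,0.0626,-0.3685,-0.0975,-0.542],
])

```text
clock: 17.45
ee_pos: [466.2, -285.4, 170.0]
ee_rot: [[-0.931, -0.365, 0.003], [-0.365, 0.93, 0.045], [-0.019, 0.041, -0.999]]
contact_force: [1.4, 0.4, -0.9]
gripper_width: 21.1
gripper_force: 60.2
```

Run:
```python
from h import *
print(np.round(manip.state()["joint_pos"],2))
for z in (145,118,90):go(465.4,-287.4,z,201.3)
s=snap("scene");save(s,"stand.png",(150,110,270,230),5)
```

```text
[-0.72  0.3  -0.12  1.17  0.04 -1.09]
from [ 466.2 -285.4  170. ] yaw -158.59 shift m [ 0.002  -0.0026  0.0249] turn -6.281
from [ 466.2 -285.4  170. ] yaw -158.59 shift m [ 0.0025 -0.0036  0.0519] turn -6.281
from [ 466.2 -285.4  170. ] yaw -158.59 shift m [ 0.003  -0.0048  0.0798] turn -6.281
```

View pics/stand.png

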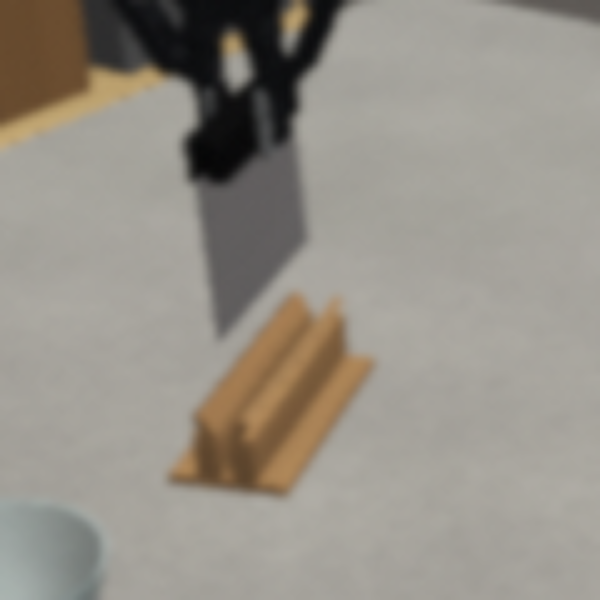

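The blade hangs above the slot, with its lower edge running from about (218,338) to (305,240), parallel to the stand. I lower it gently.

Emit:
step_arm([
  [0.0,0.002,-0.0026,0.012,0],
  [0.0,0.002,-0.0026,0.025,0],
  [0.0,0.0025,-0.003,0.037,0],
  [0.0,0.0025,-0.0036,0.048,0],
  [0.0,0.0025,-0.004,0.056,0],
  [0.0,0.003,-0.004,0.061,0],
  [0.0,0.003,-0.004,0.061,0],
  [0.0,0.003,-0.004,0.061,0],
])

```text
clock: 18.5
ee_pos: [465.0, -289.2, 109.2]
ee_rot: [[-0.931, -0.364, 0.004], [-0.364, 0.931, 0.044], [-0.019, 0.039, -0.999]]
contact_force: [-1.1, -0.7, -2.9]
gripper_width: 20.8
gripper_force: 60.3
```

Run:
```python
from h import *
s=manip.state();R=s["ee_rot"];print(np.round(s["contact_force"],1),np.round(s["moment"],2),"force tool",np.round(R.T@s["contact_force"],1))
go(465.4,-287.4,88,-158.7)
```

```text
[-1.1 -0.7 -2.9] [-0.05 -0.    0.01] force tool [ 1.3 -0.4  2.9]
from [ 465.  -289.2  109.2] yaw -158.67 shift m [-0.0006  0.0006  0.0213] turn 0.001
```

Emit:
step_arm([
  [0.0,0,0,0.006,0],
  [0.0,0,0,0.012,0],
  [0.0,0,0,0.017,0],
  [0.0,0,0,0.02,0],
  [0.0,0,0,0.021,0],
  [0.0,0,0,0.021,0],
])

```text
clock: 19.25
ee_pos: [464.8, -287.9, 88.2]
ee_rot: [[-0.931, -0.364, 0.003], [-0.364, 0.93, 0.044], [-0.019, 0.04, -0.999]]
contact_force: [-0.5, 0.4, 1.8]
gripper_width: 21.1
gripper_force: 60.9
```

Emit:
step_arm([
  [0.03,0,0,0,0],
  [0.05,0,0,0,0],
  [0.0854,0,0,0,0],
  [0.0854,0,0,0,0],
  [0.0854,0,0,0,0],
  [0.0854,0,0,0,0],
  [0.0854,0,0,0,0],
  [0.0854,0,0,-0.02,0],
  [0.0854,0,0,-0.05,0],
  [0.0854,0,0,-0.1,0],
  [0.0854,0,0,-0.15,0],
  [0.0854,0,0,-0.15,0],
])

```text
clock: 20.75
ee_pos: [466.2, -296.4, 242.3]
ee_rot: [[-0.931, -0.364, 0.01], [-0.364, 0.931, 0.038], [-0.023, 0.032, -0.999]]
contact_force: [0.4, -0.1, -0.1]
gripper_width: 85.3
gripper_force: 0.0
```

Emit:
step_arm([
  [0.0854,0.05,-0.03,-0.01,0],
  [0.0854,0.1,-0.06,-0.02,0],
  [0.0854,0.15,-0.09,-0.02,0],
  [0.0854,0.15,-0.09,-0.02,0],
  [0.0854,0.15,-0.09,-0.02,0],
])

```text
clock: 21.38
ee_pos: [357.1, -433.2, 250.2]
ee_rot: [[-0.932, -0.363, 0.003], [-0.363, 0.931, 0.046], [-0.019, 0.042, -0.999]]
contact_force: [-0.5, 0.4, -0.2]
gripper_width: 85.2
gripper_force: 0.0
```

Run:
```python
from h import *
s=snap("top");save(s,"fin.png",(180,130,460,320),2.8)
P=s["P"];Z=P[...,2];im=s["pixels"].astype(int);V,U=np.mgrid[0:420,0:560]
reg=(U>375)&(U<450)&(V>205)&(V<290)
q=P[reg&(Z>108)];print(cv2.minAreaRect(q[:,:2].astype(np.float32)),np.median(q[:,2]))
br=(im.sum(-1)<150)&(im[...,0]>im[...,2]+8)&(U>190)&(U<345)&(V>150)&(V<280)
n,l,st,c=cv2.connectedComponentsWithStats(br.astype(np.uint8))
for i in range(1,n):
    if st[i,4]>15:
        q=np.nanmedian(P[l==i],0);d=q[:2]-LIP;print(st[i,4],np.round(q),"t",round(d@D),"ty",round(d@E_))
```

```text
((467.8520812988281, -290.51812744140625), (119.4124755859375, 24.091506958007812), 21.70091438293457) 117.44560282544296
313 [593. 122.  20.] t 88 ty -39
113 [524. 127.  21.] t 81 ty 30
115 [484. 132.  20.] t 79 ty 70
```

View pics/fin.png

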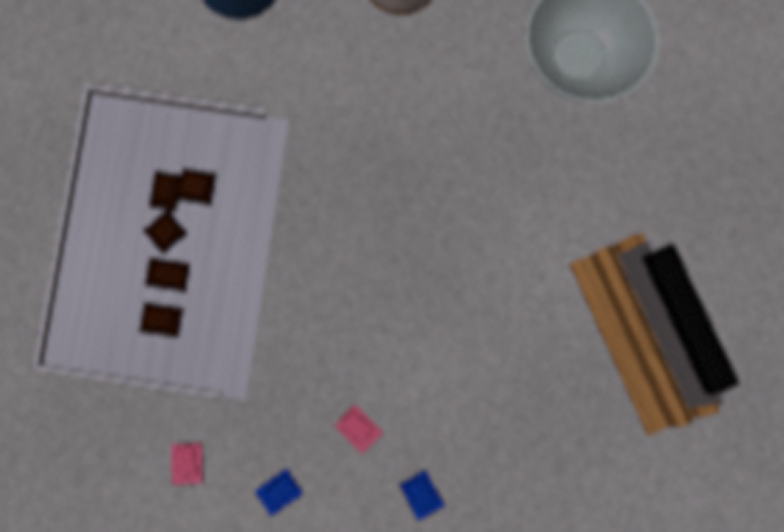

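The final view shows all five chunks well inside the tray, at (166,190), (197,186), (165,231), (168,275) and (161,320). The scraper is home in its stand at about (690,320), with the handle top at 117 mm and a slight lean, and the gripper is clear.

```bash
python3 -c "
from bench import manip
print(manip.sign_off())"
```

```text
the job is handed in; nothing more can be done
None
```

I handed the job in at about 21 s: the last picture shows all five chunks wholly on the tray and the scraper home in its stand with a slight lean, though the hand-in reported no verdict, and joint 6 reached its range limit (3.141 rad) once mid-sweep.

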